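# Cover the cups on the warming plate and set its timer

## Task

Get the cups warm for the break: stand every cup upright on the warming plate, fully on it, and cover each with one lid from the stack, plug down in the mouth so that the lid sits level on the rim. Only when all of them are covered, set the timer knob to 7, counting the clicks: seven clicks clockwise from the red zero mark. Leave the cups covered on the plate, and leave the plant, the photo frame and the marker pen where they are.

Things in the scene. Friction and masses are not known exactly. Their poses are not given: they have to be found in the camera images.
- cup1_centre (a point): centre (on the axis, half-way up) of the blue glazed straight-sided handleless cup: outside diameter 58 mm, height 75 mm, wall 4 mm (mouth about 49 mm across), flat base, about 180 g, loose; z axis points up out of the mouth. The rim is 37.5 mm above this point. May be absent.
- cup2_centre (a point): centre (on the axis, half-way up) of the white straight-sided handleless cup: outside diameter 58 mm, height 75 mm, wall 4 mm (mouth about 49 mm across), flat base, about 180 g, loose; z axis points up out of the mouth. The rim is 37.5 mm above this point. May be absent.
- cup3_centre (a point): centre (on the axis, half-way up) of the yellow straight-sided handleless cup: outside diameter 58 mm, height 75 mm, wall 4 mm (mouth about 49 mm across), flat base, about 180 g, loose; z axis points up out of the mouth. The rim is 37.5 mm above this point. May be absent.
- cup4_centre (a point): centre (on the axis, half-way up) of the green straight-sided handleless cup: outside diameter 58 mm, height 75 mm, wall 4 mm (mouth about 49 mm across), flat base, about 180 g, loose; z axis points up out of the mouth. The rim is 37.5 mm above this point. May be absent.
- lid1_centre (a point): centre of the wooden disc of a loose 35 g lid: disc 66 mm diameter, 8 mm thick, flat on top, with a black plug 42 mm diameter, 6 mm deep under its middle; z up, away from the plug. Plug's foot 10 mm below this point. Starts lowest of six stacked on a cork mat 8 mm thick, plug on disc: 14 mm apart, 6 mm gap between discs. Seated on a cup it is 41.5 mm above the cup's centre.
- lid2_centre (a point): centre of the wooden disc of a loose 35 g lid: disc 66 mm diameter, 8 mm thick, flat on top, with a black plug 42 mm diameter, 6 mm deep under its middle; z up, away from the plug. Plug's foot 10 mm below this point. Starts second of six stacked on a cork mat 8 mm thick, plug on disc: 14 mm apart, 6 mm gap between discs. Seated on a cup it is 41.5 mm above the cup's centre.
- lid3_centre (a point): centre of the wooden disc of a loose 35 g lid: disc 66 mm diameter, 8 mm thick, flat on top, with a black plug 42 mm diameter, 6 mm deep under its middle; z up, away from the plug. Plug's foot 10 mm below this point. Starts third of six stacked on a cork mat 8 mm thick, plug on disc: 14 mm apart, 6 mm gap between discs. Seated on a cup it is 41.5 mm above the cup's centre.
- lid4_centre (a point): centre of the wooden disc of a loose 35 g lid: disc 66 mm diameter, 8 mm thick, flat on top, with a black plug 42 mm diameter, 6 mm deep under its middle; z up, away from the plug. Plug's foot 10 mm below this point. Starts fourth of six stacked on a cork mat 8 mm thick, plug on disc: 14 mm apart, 6 mm gap between discs. Seated on a cup it is 41.5 mm above the cup's centre.
- lid5_centre (a point): centre of the wooden disc of a loose 35 g lid: disc 66 mm diameter, 8 mm thick, flat on top, with a black plug 42 mm diameter, 6 mm deep under its middle; z up, away from the plug. Plug's foot 10 mm below this point. Starts fifth of six stacked on a cork mat 8 mm thick, plug on disc: 14 mm apart, 6 mm gap between discs. Seated on a cup it is 41.5 mm above the cup's centre.
- lid6_centre (a point): centre of the wooden disc of a loose 35 g lid: disc 66 mm diameter, 8 mm thick, flat on top, with a black plug 42 mm diameter, 6 mm deep under its middle; z up, away from the plug. Plug's foot 10 mm below this point. Starts uppermost of six stacked on a cork mat 8 mm thick, plug on disc: 14 mm apart, 6 mm gap between discs. Seated on a cup it is 41.5 mm above the cup's centre.
- plate_top (a point): middle of the top face of the warming plate, a fixed dark slab 150 mm (its x) by 430 mm (its y) by 12 mm thick; top face 12 mm above the desk; z up. Four orange rings of 66 mm diameter mark places for cups at y = -142.5, -47.5, 47.5 and 142.5 mm of this frame, x = 0.
- dial_grip (a point): point on the vertical axis of the timer's knob, 77 mm above the desk. Its upright black bar, to grip, is 42 mm long (along this frame's x, which turns with it), 14 mm wide, top 7 mm above and foot 23 mm below this point; a white line on top, on the -x side, is the pointer. It sits on a fixed white box 100 x 100 x 40 mm. Eleven marks 30 degrees apart: 0 long red, 5 and 10 long black, the others short black.
- dial (a joint): angle of the timer's knob, rad: 0 with the pointer at the red mark 0, growing clockwise seen from above to 5.236 at mark 10. A spring detent clicks at each mark, every 30 degrees (0.5236 rad), and draws the knob to the nearest when let go; mark 7 is 3.665. It takes about 0.05 N m to turn. It starts at or near mark 0, 1 or 2.
- succulent: small succulent in a red pot, 72 mm wide, 62 mm high with leaves to about 120 mm; origin under its middle; to be left alone
- frame: white standing photo frame, 130 mm wide, 170 mm high; origin under its middle; to be left alone
- marker: orange marker pen, 120 mm long along x, 13 mm thick, lying on the desk; origin under its middle; to be left alone
There are look-alikes about, which are no part of the job. Leave any pink or white look-alike of the part that bears lid6_centre alone.

How it is judged (in metres and radians):
On the way, in this order (a step that is already met when the one before it is completed fails the run):
1. every cup present stands upright on the warming plate with a lid seated level on it (x of cup1_centre in the frame of plate_top between -0.055 and 0.055 m and y of cup1_centre in the frame of plate_top between -0.195 and 0.195 m and z of cup1_centre in the frame of plate_top between 0.033 and 0.042 m and angle between each of cup1_centre, cup2_centre, cup3_centre, cup4_centre's own z axis and vertical below 0.06 rad and ((horizontal distance between lid1_centre and cup1_centre below 0.006 m and z of lid1_centre in the frame of cup1_centre between 0.0385 and 0.044 m and angle between the z axis of lid1_centre and the z axis of cup1_centre, either way round below 0.06 rad and angle between lid1_centre's own z axis and vertical below 0.08 rad) or (horizontal distance between lid2_centre and cup1_centre below 0.006 m and z of lid2_centre in the frame of cup1_centre between 0.0385 and 0.044 m and angle between the z axis of lid2_centre and the z axis of cup1_centre, either way round below 0.06 rad and angle between lid2_centre's own z axis and vertical below 0.08 rad) or (horizontal distance between lid3_centre and cup1_centre below 0.006 m and z of lid3_centre in the frame of cup1_centre between 0.0385 and 0.044 m and angle between the z axis of lid3_centre and the z axis of cup1_centre, either way round below 0.06 rad and angle between lid3_centre's own z axis and vertical below 0.08 rad) or (horizontal distance between lid4_centre and cup1_centre below 0.006 m and z of lid4_centre in the frame of cup1_centre between 0.0385 and 0.044 m and angle between the z axis of lid4_centre and the z axis of cup1_centre, either way round below 0.06 rad and angle between lid4_centre's own z axis and vertical below 0.08 rad) or (horizontal distance between lid5_centre and cup1_centre below 0.006 m and z of lid5_centre in the frame of cup1_centre between 0.0385 and 0.044 m and angle between the z axis of lid5_centre and the z axis of cup1_centre, either way round below 0.06 rad and angle between lid5_centre's own z axis and vertical below 0.08 rad) or (horizontal distance between lid6_centre and cup1_centre below 0.006 m and z of lid6_centre in the frame of cup1_centre between 0.0385 and 0.044 m and angle between the z axis of lid6_centre and the z axis of cup1_centre, either way round below 0.06 rad and angle between lid6_centre's own z axis and vertical below 0.08 rad)) and x of cup2_centre in the frame of plate_top between -0.055 and 0.055 m and y of cup2_centre in the frame of plate_top between -0.195 and 0.195 m and z of cup2_centre in the frame of plate_top between 0.033 and 0.042 m and ((horizontal distance between lid1_centre and cup2_centre below 0.006 m and z of lid1_centre in the frame of cup2_centre between 0.0385 and 0.044 m and angle between the z axis of lid1_centre and the z axis of cup2_centre, either way round below 0.06 rad and angle between lid1_centre's own z axis and vertical below 0.08 rad) or (horizontal distance between lid2_centre and cup2_centre below 0.006 m and z of lid2_centre in the frame of cup2_centre between 0.0385 and 0.044 m and angle between the z axis of lid2_centre and the z axis of cup2_centre, either way round below 0.06 rad and angle between lid2_centre's own z axis and vertical below 0.08 rad) or (horizontal distance between lid3_centre and cup2_centre below 0.006 m and z of lid3_centre in the frame of cup2_centre between 0.0385 and 0.044 m and angle between the z axis of lid3_centre and the z axis of cup2_centre, either way round below 0.06 rad and angle between lid3_centre's own z axis and vertical below 0.08 rad) or (horizontal distance between lid4_centre and cup2_centre below 0.006 m and z of lid4_centre in the frame of cup2_centre between 0.0385 and 0.044 m and angle between the z axis of lid4_centre and the z axis of cup2_centre, either way round below 0.06 rad and angle between lid4_centre's own z axis and vertical below 0.08 rad) or (horizontal distance between lid5_centre and cup2_centre below 0.006 m and z of lid5_centre in the frame of cup2_centre between 0.0385 and 0.044 m and angle between the z axis of lid5_centre and the z axis of cup2_centre, either way round below 0.06 rad and angle between lid5_centre's own z axis and vertical below 0.08 rad) or (horizontal distance between lid6_centre and cup2_centre below 0.006 m and z of lid6_centre in the frame of cup2_centre between 0.0385 and 0.044 m and angle between the z axis of lid6_centre and the z axis of cup2_centre, either way round below 0.06 rad and angle between lid6_centre's own z axis and vertical below 0.08 rad)) and x of cup3_centre in the frame of plate_top between -0.055 and 0.055 m and y of cup3_centre in the frame of plate_top between -0.195 and 0.195 m and z of cup3_centre in the frame of plate_top between 0.033 and 0.042 m and ((horizontal distance between lid1_centre and cup3_centre below 0.006 m and z of lid1_centre in the frame of cup3_centre between 0.0385 and 0.044 m and angle between the z axis of lid1_centre and the z axis of cup3_centre, either way round below 0.06 rad and angle between lid1_centre's own z axis and vertical below 0.08 rad) or (horizontal distance between lid2_centre and cup3_centre below 0.006 m and z of lid2_centre in the frame of cup3_centre between 0.0385 and 0.044 m and angle between the z axis of lid2_centre and the z axis of cup3_centre, either way round below 0.06 rad and angle between lid2_centre's own z axis and vertical below 0.08 rad) or (horizontal distance between lid3_centre and cup3_centre below 0.006 m and z of lid3_centre in the frame of cup3_centre between 0.0385 and 0.044 m and angle between the z axis of lid3_centre and the z axis of cup3_centre, either way round below 0.06 rad and angle between lid3_centre's own z axis and vertical below 0.08 rad) or (horizontal distance between lid4_centre and cup3_centre below 0.006 m and z of lid4_centre in the frame of cup3_centre between 0.0385 and 0.044 m and angle between the z axis of lid4_centre and the z axis of cup3_centre, either way round below 0.06 rad and angle between lid4_centre's own z axis and vertical below 0.08 rad) or (horizontal distance between lid5_centre and cup3_centre below 0.006 m and z of lid5_centre in the frame of cup3_centre between 0.0385 and 0.044 m and angle between the z axis of lid5_centre and the z axis of cup3_centre, either way round below 0.06 rad and angle between lid5_centre's own z axis and vertical below 0.08 rad) or (horizontal distance between lid6_centre and cup3_centre below 0.006 m and z of lid6_centre in the frame of cup3_centre between 0.0385 and 0.044 m and angle between the z axis of lid6_centre and the z axis of cup3_centre, either way round below 0.06 rad and angle between lid6_centre's own z axis and vertical below 0.08 rad)) and x of cup4_centre in the frame of plate_top between -0.055 and 0.055 m and y of cup4_centre in the frame of plate_top between -0.195 and 0.195 m and z of cup4_centre in the frame of plate_top between 0.033 and 0.042 m and ((horizontal distance between lid1_centre and cup4_centre below 0.006 m and z of lid1_centre in the frame of cup4_centre between 0.0385 and 0.044 m and angle between the z axis of lid1_centre and the z axis of cup4_centre, either way round below 0.06 rad and angle between lid1_centre's own z axis and vertical below 0.08 rad) or (horizontal distance between lid2_centre and cup4_centre below 0.006 m and z of lid2_centre in the frame of cup4_centre between 0.0385 and 0.044 m and angle between the z axis of lid2_centre and the z axis of cup4_centre, either way round below 0.06 rad and angle between lid2_centre's own z axis and vertical below 0.08 rad) or (horizontal distance between lid3_centre and cup4_centre below 0.006 m and z of lid3_centre in the frame of cup4_centre between 0.0385 and 0.044 m and angle between the z axis of lid3_centre and the z axis of cup4_centre, either way round below 0.06 rad and angle between lid3_centre's own z axis and vertical below 0.08 rad) or (horizontal distance between lid4_centre and cup4_centre below 0.006 m and z of lid4_centre in the frame of cup4_centre between 0.0385 and 0.044 m and angle between the z axis of lid4_centre and the z axis of cup4_centre, either way round below 0.06 rad and angle between lid4_centre's own z axis and vertical below 0.08 rad) or (horizontal distance between lid5_centre and cup4_centre below 0.006 m and z of lid5_centre in the frame of cup4_centre between 0.0385 and 0.044 m and angle between the z axis of lid5_centre and the z axis of cup4_centre, either way round below 0.06 rad and angle between lid5_centre's own z axis and vertical below 0.08 rad) or (horizontal distance between lid6_centre and cup4_centre below 0.006 m and z of lid6_centre in the frame of cup4_centre between 0.0385 and 0.044 m and angle between the z axis of lid6_centre and the z axis of cup4_centre, either way round below 0.06 rad and angle between lid6_centre's own z axis and vertical below 0.08 rad))), for 0.2 s.
2. the timer is at mark 7 (value of joint dial between 3.505 and 3.825 rad), for 0.3 s.
At the end, for the whole second after the job is handed in: Each cup at rest and upright (0.06 rad) on the plate, its centre within 55 mm (short way) and 195 mm (long way) of the plate's middle, with a lid centred within 6 mm, at seated height within 3 mm and level within 0.06 rad; the timer within 0.16 rad of mark 7 (all of step 1 and all of step 2 and linear speed of each of cup1, cup2, cup3, cup4 below 0.02 m/s); the robot touches nothing.
It fails at once if the succulent is moved more than 30 mm (distance of succulent from where it was at the start of the episode above 0.03 m).
It fails at once if the frame is moved more than 30 mm (distance of frame from where it was at the start of the episode above 0.03 m).
It fails at once if the marker is moved more than 30 mm (distance of marker from where it was at the start of the episode above 0.03 m).
Of cup1, cup2, cup3, cup4 only 3 to 4 are there at a start; the rules pass over those that are not, and their reading is None.
At some moment in a run one of cup1, cup2, cup3, cup4 may be knocked a few centimetres aside while the robot is not near it.
Once in a run the grip may slacken for a moment while it holds something.
It also fails if it takes over 210 s, if anything falls off the work surface, if the arm or the gripper's body presses on something with over 40 N, if the wrist force passes 120 N, or if a joint passes its speed limit or range.

## Robot

A 7-joint arm with a two-finger parallel gripper is mounted at the origin on the work surface. World frame = base frame: x ahead of the robot, y to its left, z up, the work surface at z = 0. Lengths are in mm, angles in rad, forces in N, time in s.
With the tool pointing down it reaches from about 425 to 825 mm from the base axis. Payload 3.6 kg.
Tool frame: the origin (TCP) lies on the front face of the gripper's body, between the roots of the fingers; the fingertips stand 73 mm ahead of it and the grasp point (between the pads) lies 54 mm ahead of it; z points along the fingers, y is the line along which they close (so a half turn about z gives the same grasp; the last joint's range is limited). The gripper opens to 85 mm and grips with 20 to 120 N. Pads are 22 mm wide; open, the fingers measure 114 mm over their backs; the gripper's body (76 mm by 85 mm) begins 54 mm behind the grasp point. The pads swing forward as they close: fully open they stand 13 mm farther back than shut.
Start: joints at [-1.284, 0.615, -0.013, 1.423, 0.008, 1.103, -0.04], TCP at [199.991, 618.443, 303.897] pointing down, gripper open.
Joint ranges: [-3.12, 3.12], [-0.3, 2.06], [-1.34, 1.32], [0.26, 2.42], [-1.36, 4.5], [0.01, 1.98], [-2.84, 2.84]. Speed limits (rad/s): [2.79, 2.79, 3.14, 3.14, 3.14, 3.14, 3.14].

## Interface

Orientations are given as a rotation vector (axis times angle).
In Python, from bench import get_obs, get_image, camera_info, hand_in, boxes_of gives the robot as it stands.
- The arm moves only by the shell command python3 -m inch 'ROWS' [FORCE]. ROWS is JSON, a list of rows, each a list of 3 entries, a list of its own where there are three numbers: the shift along the tool's x, y, z in mm, then the turn, a rotation vector about the tool's x, y, z in rad, then the opening, from -1 (shut) to 1 (fully open), so that 0 is half open. In form: [[[tx, ty, tz], [ax, ay, az], hand], ...]. A call has 1 to 20 rows; each row is the pose to reach, as a shift and turn from the pose commanded when the call began, along the tool's axes at that moment; what a row does not reach only later rows make up. A row lasts 1/8 s, in which the tool goes at most 62.5 mm and 10.7 degrees, less where a joint would pass 70% of its speed; a pose out of reach is approached as far as the arm can. A call with a gripper value outside its range is refused whole. The fingers move at their own pace and stop on an object; FORCE is the grip in N (left out, the last holds). Time passes only in rows, so rows that repeat a pose let the fingers close. It gives the time, the measured TCP pose, the force, the opening and the grip force at its end, in the units of the state.
- get_obs(): the state, without advancing time (a new reading comes with each control period).
- get_image(name): name is "scene" or "top"; returns (picture, depth): 480x640x3 uint8, blue, green, red; 480x640 float32, mm along the optical axis (not along the pixel's ray), 0 where there is no reading.
- camera_info(name): a dict with "K" (3x3 intrinsics, pixels), "extrinsics" (4x4, takes a point from world to camera coordinates). Camera axes: x right, y down, z forward; pixel columns grow to the right and rows downward; lengths in mm; the calibration is good to about 2 mm. A picture is of the moment at which its call begins. camera_info takes no time and is no camera call.
- hand_in(): hands the job in; it is judged then, once.
Trained networks look in the newest picture that a camera, given by its name, has taken for a name from the list of things; names that differ only in an ending like _2 or _b are one class to them, and where a whole thing is asked for, a point or a joint stands for the part that bears it (a point fixed in the world has none). Each returns a list of dicts, best first, with "p" (0 to 1); they miss things now and then, are a little off and sometimes report something else, mostly with a low value. They report only what shows in the picture. A call takes as long as a camera call. They do not tell look-alikes from the thing itself.
- boxes_of(label, camera): "centre" ([column, row] in pixels, amid what is visible of it).
The state is a dict: "time": time; "joint_pos": joint angles; "joint_velocities": joint speeds; "joint_efforts": joint torques, N m; "eef_pos": TCP position; "tcp_rot": TCP orientation; "contact_force": force on the tool from outside, world axes, zero at the start; "ft_torque": the same for the moment, N m; "width": finger opening in mm; "grip_force": force on a finger pad.
Only numpy, scipy, OpenCV 4.12 (cv2) and the standard library are available. Lean on these libraries where they do the work, as an engineer would, in place of code of your own. Each camera call takes 0.05 s, during which the arm holds its last target. There are 200 camera calls.

## Working session

There is one attempt and no reset: what is moved stays moved. The work goes in short steps, Python scripts to look and compute and a shell command to move; the robot and the scene stay as the last step left them, time stands still between calls to the robot, and variables do not carry over. Pictures are saved under pics/ and viewed, at most 14 in all, crops included, and the job is handed in when it is done.

```bash
mkdir -p pics; ls; cat > h.py <<'E'
import numpy as np, cv2
from bench import *
from scipy.spatial.transform import Rotation as R
def w(cam,u,v,d):
    c=camera_info(cam);K=np.array(c["K"]);E=np.array(c["extrinsics"])
    p=np.linalg.inv(K)@[u*d,v*d,d]
    return (np.linalg.inv(E)@np.r_[p,1])[:3]
def atz(cam,u,v,z):
    a=w(cam,u,v,100.);b=w(cam,u,v,1000.)
    return a+(b-a)*(z-a[2])/(b[2]-a[2])
def cloud(cam,D):
    c=camera_info(cam);K=np.array(c["K"]);E=np.array(c["extrinsics"])
    v,u=np.mgrid[:480,:640]
    P=np.stack([(u-K[0,2])/K[0,0]*D,(v-K[1,2])/K[1,1]*D,D],-1)
    return (P-E[:3,3])@E[:3,:3]
E
python3 - <<'E'
from h import *
np.set_printoptions(precision=1,suppress=True)
o=get_obs();print(o)
for c in("scene","top"):
    im,d=get_image(c);cv2.imwrite(f"pics/{c}0.png",im);np.save(f"{c}0.npy",d)
    print(camera_info(c))
    for n in["cup1_centre","cup2_centre","cup3_centre","cup4_centre","lid6_centre","dial","succulent","frame","marker"]:
        for b in boxes_of(n,c)[:4]:
            u,v=b["centre"];dd=d[int(v),int(u)]
            print(c,n,round(b["p"],2),np.array([u,v]),w(c,u,v,dd) if dd>0 else None)
E
```

```text
pics
{'time': 0.0, 'joint_pos': array([-1.3,  0.6, -0. ,  1.4,  0. ,  1.1, -0. ]), 'joint_velocities': array([-0., -0.,  0.,  0., -0.,  0.,  0.]), 'joint_efforts': array([  0. , -46.9,   0.3, -17.1,   0. ,   0. ,  -0. ]), 'eef_pos': array([199.8, 617.9, 302.7]), 'tcp_rot': array([-0.5, -3.1,  0. ]), 'contact_force': array([ 0.7,  0.3, -0.1]), 'ft_torque': array([ 0., -0.,  0.]), 'grip_force': 0.0, 'width': 85.09713921691858}
{'K': array([[473.4,   0. , 326. ],
       [  0. , 473.4, 244.1],
       [  0. ,   0. ,   1. ]]), 'extrinsics': array([[  -0.3,    0.9,   -0. ,  224.9],
       [   0.6,    0.2,   -0.7, -256.6],
       [  -0.7,   -0.3,   -0.7, 1412.4],
       [   0. ,    0. ,    0. ,    1. ]])}
scene cup1_centre 0.9 [349.6 239.1] [460.9 -13.4  64.7]
scene cup3_centre 0.7 [505.9 277.1] [462.6 323.3  61.2]
scene cup4_centre 0.76 [408.6 252. ] [451.7 118.9  58.1]
scene lid6_centre 0.98 [218.  257.5] [ 565.5 -298.1   12.3]
scene lid6_centre 0.89 [189.4 198.6] [ 392.3 -483.6   12.1]
scene lid6_centre 0.82 [183.1 225.4] [ 495.  -436.7   14.2]
scene lid6_centre 0.7 [228.5 199. ] [ 448.4 
[... 439 characters left out ...]
  0. ,   -1. , 1102.4],
       [   0. ,    0. ,    0. ,    1. ]])}
top cup3_centre 0.75 [165.7 279.1] [439.4 330.1   6.4]
top cup4_centre 0.92 [253.9 285.1] [428.1 122.1   5.1]
top lid6_centre 0.82 [459.7 332.7] None
top lid6_centre 0.7 [432.9 234. ] [ 554.  -298.9   13.6]
top lid6_centre 0.67 [494.4 264.5] [ 483.4 -441.8   12.5]
top lid6_centre 0.64 [515.3 305.8] [ 387.8 -486.6   11.4]
top dial 0.58 [390.2 290.6] [ 414.8 -187.4   81.6]
top succulent 0.92 [127.2 222. ] [564.  408.1  63.3]
top succulent 0.53 [389.1 289.7] [ 416.6 -184.6   84.2]
top frame 0.71 [497.6 195.5] [ 632.2 -431.7   80.7]
top frame 0.59 [253.4 287.4] [422.8 123.3   4.3]
top marker 0.52 [162.  179.8] [678.6 351.8  13.3]
```

View pics/scene0.png

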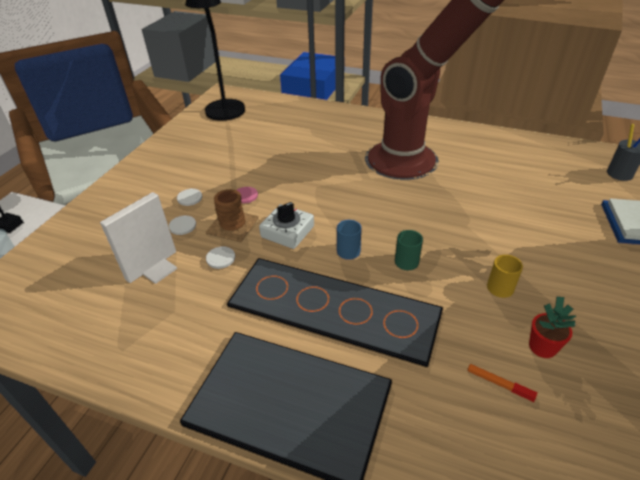

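View pics/top0.png

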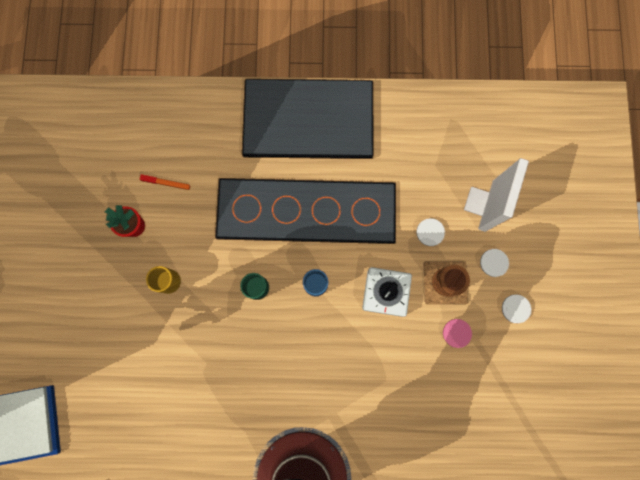

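Three cups are present: blue, green and yellow, all upright. The plate with rings sits around (306,210) in the top view and the decoy slab at (308,118). The lid stack is at (453,279), the dial at (388,290), and there are look-alike white and pink lids nearby. Next I'll measure precisely.

```bash
cat >> h.py <<'E'
from scipy.optimize import least_squares
def disc(P,c,r,zlo,zhi,rad):
    """fit circle to upper-level points near c: minimal enclosing centre"""
    m=(np.hypot(P[...,0]-c[0],P[...,1]-c[1])<r)&(P[...,2]>zlo)&(P[...,2]<zhi)
    q=P[m][:,:2].astype(np.float32)
    if len(q)<8: return None
    (x,y),rr=cv2.minEnclosingCircle(q)
    return np.array([x,y,rr,np.median(P[m][:,2]),len(q)])
E
python3 - <<'E'
from h import *
np.set_printoptions(precision=1,suppress=True)
im=cv2.imread("pics/top0.png");T=cloud("top",np.load("top0.npy"));S=cloud("scene",np.load("scene0.npy"))
for n,c in dict(blue=(445,-13),green=(440,121),yellow=(455,327)).items():
    for k,P in(("top",T),("scene",S)): print(n,k,disc(P,c,55,66,85,29))
for k,P in(("top",T),("scene",S)):
    print("stack",k,disc(P,(448,-321),60,86,105,33)); print("dial",k,disc(P,(420,-186),60,76,95,21)); print("box",k,disc(P,(420,-186),90,36,46,70))
    for zz in (15,29,43,57,71,85): print(zz,disc(P,(448,-321),60,zz-5,zz+8,33))
# plate via mask in top
for k in("top","scene"):
    im=cv2.imread(f"pics/{k}0.png");P=T if k=="top" else S
    m=(im.max(2)<90)&(P[...,2]>5)&(P[...,2]<22)&(abs(P[...,0]-585)<110)&(abs(P[...,1]-30)<250)
    m=cv2.morphologyEx(m.astype(np.uint8),cv2.MORPH_CLOSE,np.ones((7,7)))>0
    q=np.array([atz(k,u,v,12)[:2] for v,u in zip(*np.nonzero(m))],np.float32)
    print(k,cv2.minAreaRect(q), np.median(P[m][:,2]))
im=cv2.imread("pics/top0.png")[240:340,340:540];cv2.imwrite("pics/c1.png",cv2.resize(im,(800,400),interpolation=cv2.INTER_CUBIC))
E
```

```text
blue top [433.1 -22.2  28.8  74.5 146. ]
blue scene [434.8 -23.2  30.4  72.2 203. ]
green top [423.1 115.8  29.   74.3 163. ]
green scene [423.4 113.6  30.7  72.3 215. ]
yellow top [435.2 324.2  29.7  74.2 190. ]
yellow scene [435.4 321.9  31.1  72.3 257. ]
stack top [ 441.2 -325.7   33.3   91.6  722. ]
dial top [ 415.6 -187.2   20.4   83.7  122. ]
box top [ 415.9 -185.8   66.6   40.  1305. ]
15 [ 446.6 -323.3   56.7   11.6  146. ]
29 [ 433.4 -317.3   30.3   33.1   44. ]
43 [ 435.7 -315.8   29.8   47.1   49. ]
57 [ 442.4 -311.5   27.9   62.4   38. ]
71 [ 437.4 -324.1   33.    73.2   28. ]
85 [ 441.2 -325.7   33.3   90.9  562. ]
stack scene [ 441.8 -326.3   35.2   91.1  397. ]
dial scene [ 417.3 -188.3   21.5   82.2   97. ]
box scene [ 418.3 -186.9   66.6   39.5  689. ]
15 [ 446.4 -311.6   47.2   19.5  145. ]
29 [ 446.8 -324.6   32.2   33.6  109. ]
43 [ 445.  -326.9   32.3   47.6  112. ]
57 [ 445.9 -327.4   32.9   62.   143. ]
71 [ 447.1 -325.9   31.6   75.3  104. ]
85 [ 441.8 -326.3   35.2   90.8  384. ]Traceback (most recent call last):
  File "<stdin>", line 14, in <module>
  File "h.py", line 9, in atz
    a=w(cam,u,v,100.);b=w(cam,u,v,1000.)
  File "h.py", line 5, in w
    c=camera_info(cam);K=np.array(c["K"]);E=np.array(c["extrinsics"])
ValueError: time passes only in moves, steps and waits
```

```bash
cat > patch.py <<'E'
s=open('h.py').read()
s=s.replace("from scipy.spatial","import functools\ncamera_info=functools.lru_cache(None)(camera_info)\nfrom scipy.spatial",1)
s+='''
def go(x,y,z,yaw=None,off=0):
    """shift/turn in tool axes to bring TCP to x,y,z pointing down; yaw(deg) = world direction of finger closing line"""
    o=get_obs();Rm=R.from_rotvec(o["tcp_rot"]);M=Rm.as_matrix()
    t=M.T@(np.array([x,y,z])-o["eef_pos"])
    cur=np.degrees(np.arctan2(M[1,1],M[0,1]));yaw=cur if yaw is None else cur+(yaw-cur+90)%180-90
    yr=np.radians(yaw);ya=np.array([np.cos(yr),np.sin(yr),0]);za=np.array([0,0,-1.])
    N=np.c_[np.cross(ya,za),ya,za]
    print("t",o["time"],"eef",np.round(o["eef_pos"],1),"cur yaw",round(cur,1),"->",round(yaw,1),"shift",np.round(t,1),"turn",np.round(R.from_matrix(M.T@N).as_rotvec(),3),"j7",round(float(o["joint_pos"][6]),2))
'''
open('h.py','w').write(s)
E
python3 patch.py; python3 - <<'E'
from h import *
np.set_printoptions(precision=1,suppress=True)
T=cloud("top",np.load("top0.npy"));S=cloud("scene",np.load("scene0.npy"))
for k in("top","scene"):
    im=cv2.imread(f"pics/{k}0.png");P=T if k=="top" else S
    m=(im.max(2)<90)&(P[...,2]>5)&(P[...,2]<22)&(abs(P[...,0]-585)<110)&(abs(P[...,1]-30)<250)
    m=cv2.morphologyEx(m.astype(np.uint8),cv2.MORPH_OPEN,np.ones((3,3)))>0
    q=np.array([atz(k,u,v,12)[:2] for v,u in zip(*np.nonzero(m))],np.float32)
    print(k,cv2.minAreaRect(q), np.median(P[m][:,2]),q.mean(0))
im=cv2.imread("pics/top0.png")[240:340,340:540];cv2.imwrite("pics/c1.png",cv2.resize(im,(800,400),interpolation=cv2.INTER_CUBIC))
go(435,323,250,0);go(435,323,250,90)
E
```

```text
top ((608.375244140625, 3.5577239990234375), (427.7726135253906, 149.78977966308594), 89.19380187988281) 12.30851937831752 [607.7   2.1]
scene ((613.6891479492188, 2.5157012939453125), (427.95086669921875, 153.74237060546875), 89.31124114990234) 11.666567006717461 [618.   15.9]
t 1.0 eef [200.  618.4 303.9] cur yaw 72.1 -> 0.0 shift [-314.5 -208.8   53.9] turn [-0.   0.   1.3] j7 -0.04
t 1.0 eef [200.  618.4 303.9] cur yaw 72.1 -> 90.0 shift [-314.5 -208.8   53.9] turn [-0.  -0.  -0.3] j7 -0.04
```

```bash
true
```

```text
(no output)
```

View pics/c1.png

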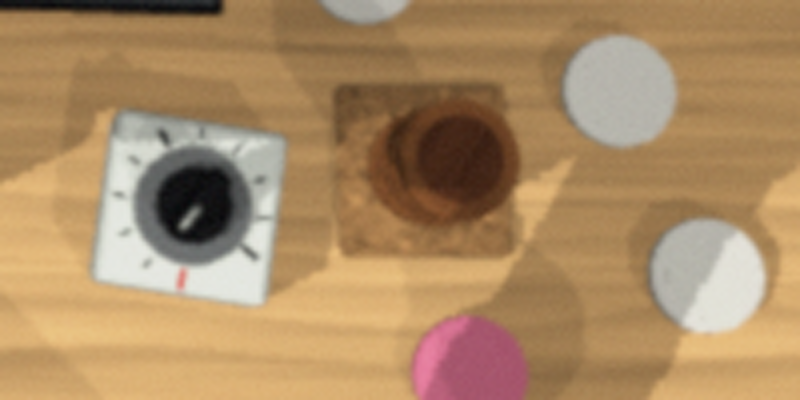

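The pointer is near mark 1, with red mark 0 at (182,279) in the crop and the pointer lying clockwise of it. Yellow cup first.

```bash
python3 -m inch '[[[-314.5,-208.8,104],[0,0,1.26],1],[[-314.5,-208.8,104],[0,0,1.26],1],[[-314.5,-208.8,104],[0,0,1.26],1],[[-314.5,-208.8,104],[0,0,1.26],1],[[-314.5,-208.8,104],[0,0,1.26],1],[[-314.5,-208.8,104],[0,0,1.26],1],[[-314.5,-208.8,104],[0,0,1.26],1],[[-314.5,-208.8,104],[0,0,1.26],1],[[-314.5,-208.8,104],[0,0,1.26],1],[[-314.5,-208.8,104],[0,0,1.26],1]]' 40
python3 - <<'E'
from h import *
T=cloud("top",np.load("top0.npy"))
r=np.hypot(T[...,0]-441.2,T[...,1]+325.7)
for a,b in((0,18),(18,24),(24,29),(29,32)):
    z=T[...,2][(r>=a)&(r<b)];print(a,b,np.percentile(z,[10,50,90]),len(z))
go(435,323,105,0)
E
```

```text
time: 2.25
eef_pos: [434.0, 324.8, 200.2]
tcp_rot: [-2.218, -2.223, -0.001]
contact_force: [-0.3, 0.5, 0.6]
width: 85.3
grip_force: 0.0
0 18 [89.42207273 91.64057624 94.21994939] 216
18 24 [89.02828124 92.05370971 94.4666722 ] 167
24 29 [88.8560531  91.24541351 93.85682183] 175
29 32 [22.20578281 67.53367581 93.19494722] 282
t 2.25 eef [434.  324.8 200.2] cur yaw 0.1 -> 0.0 shift [-1.9  1.  95.2] turn [-0.    -0.001  0.002] j7 -0.43
```

```bash
python3 -m inch '[[[-1.9,1,50],[0,0,0],1],[[-1.9,1,95],[0,0,0],1],[[-1.9,1,95],[0,0,0],1],[[-1.9,1,95],[0,0,0],-1],[[-1.9,1,95],[0,0,0],-1],[[-1.9,1,95],[0,0,0],-1],[[-1.9,1,95],[0,0,0],-1],[[-1.9,1,95],[0,0,0],-1],[[-1.9,1,95],[0,0,0],-1],[[-1.9,1,95],[0,0,0],-1]]' 40
python3 - <<'E'
from h import *
o=get_obs();print(o["eef_pos"],o["width"],o["grip_force"])
im,D=get_image("scene");P=cloud("scene",D);cv2.imwrite("pics/s1.png",im)
np.save("s1.npy",D)
go(609,145.5,200,0)
cv2.imwrite("pics/s1c.png",cv2.resize(im[200:320,420:580],(800,600),interpolation=cv2.INTER_CUBIC))
E
```

```text
time: 3.5
eef_pos: [436.7, 322.1, 107.2]
tcp_rot: [-2.223, -2.22, -0.006]
contact_force: [-1.1, 0.0, 7.1]
width: 57.9
grip_force: 43.3
[436.70932639 322.08008079 107.19887997] 57.9156733019128 43.29296585172415
t 3.55 eef [436.7 322.1 107.2] cur yaw -0.1 -> 0.0 shift [-176.1  172.8  -92.9] turn [ 0.003 -0.003 -0.001] j7 -0.37
```

View pics/s1c.png

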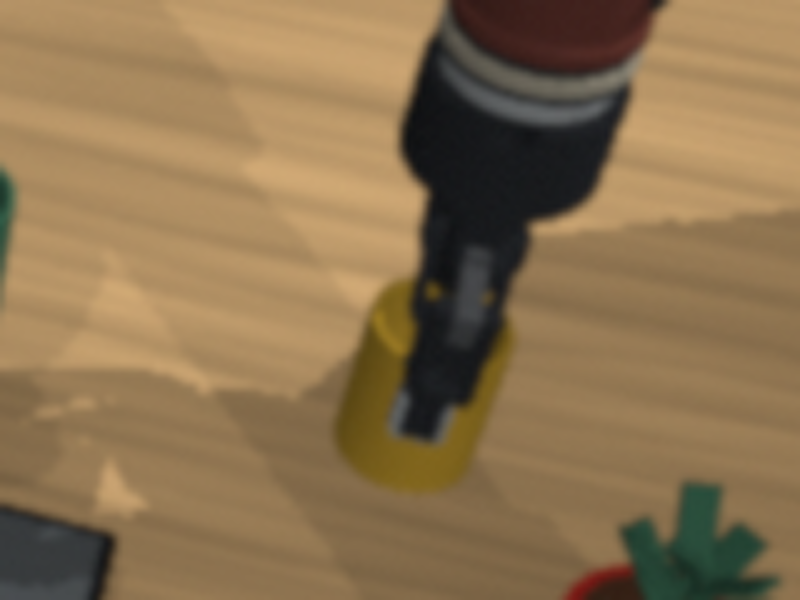

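The yellow cup is gripped squarely, with the fingertip at about crop (420,440). I'll get the fingertip height from that, then lift and carry to the ring.

```bash
python3 -m inch '[[[0,0,-40],[0,0,0],-1],[[0,0,-80],[0,0,0],-1],[[-60,60,-93],[0,0,0],-1],[[-110,110,-93],[0,0,0],-1],[[-150,150,-93],[0,0,0],-1],[[-176,173,-93],[0,0,0],-1],[[-176,173,-93],[0,0,0],-1],[[-176,173,-93],[0,0,0],-1],[[-176,173,-93],[0,0,0],-1]]' 40
python3 - <<'E'
from h import *
for X in (466,472,478):
    a=w("scene",504,288,100.);b=w("scene",504,288,1000.);print(X,a+(b-a)*(X-a[0])/(b[0]-a[0]))
D=np.load("s1.npy");print(w("scene",504,287,D[287,504]),w("scene",504,285,D[285,504]))
go(609,145.5,120.5,0)
im,D=get_image("top");P=cloud("top",D)
print(disc(P,(609,146),70,0,400,0));cv2.imwrite("pics/t2.png",im);np.save("t2.npy",D)
m=(np.hypot(P[...,0]-609,P[...,1]-146)<90)&(cv2.inRange(cv2.cvtColor(im,cv2.COLOR_BGR2HSV),(18,100,60),(32,255,255))>0)
print(P[m].mean(0),P[m].min(0),P[m].max(0),m.sum())
E
```

```text
time: 4.68
eef_pos: [607.5, 147.1, 198.0]
tcp_rot: [-2.219, -2.222, -0.001]
contact_force: [0.3, -0.7, -1.2]
width: 57.6
grip_force: 43.8
466 [466.         326.3985661   32.60432251]
472 [472.         325.52170026  38.58726473]
478 [478.         324.64483441  44.57020696]
[480.09900639 323.69309876  49.46232178] [475.90396221 323.0119603   50.89553897]
t 4.675 eef [607.5 147.1 198. ] cur yaw 0.1 -> 0.0 shift [-1.7  1.5 77.5] turn [-0.001 -0.002  0.001] j7 -0.06
[ 608.972229    145.96643066   69.97505188   14.712212   2860.        ]
[578.15424981 138.03849145  75.87503016] [519.44611834  97.38419091  -6.40821768] [697.80112938 194.99216275 267.53396967] 482
```

```bash
python3 -m inch '[[[-1.7,1.5,40],[0,0,0],-1],[[-1.7,1.5,65],[0,0,0],-1],[[-1.7,1.5,76],[0,0,0],-1],[[-1.7,1.5,79],[0,0,0],-1],[[-1.7,1.5,79],[0,0,0],-1]]'; python3 -c "
from h import *
go(609,145.5,119,0)"
```

```text
time: 5.35
eef_pos: [610.7, 143.6, 119.9]
tcp_rot: [2.222, 2.219, 0.003]
contact_force: [0.9, -0.2, -1.0]
width: 57.7
grip_force: 32.1
t 5.35 eef [610.7 143.6 119.9] cur yaw -0.1 -> 0.0 shift [ 1.9 -1.7  0.9] turn [ 0.002 -0.001 -0.001] j7 -0.03
```

```bash
python3 -m inch '[[[0,0,1.5],[0,0,0],-1],[[0,0,2.5],[0,0,0],-1],[[0,0,2.5],[0,0,0],-1]]'
```

```text
time: 5.72
eef_pos: [611.2, 143.2, 119.2]
tcp_rot: [2.223, 2.218, 0.005]
contact_force: [-3.0, 0.2, 9.3]
width: 57.6
grip_force: 40.6
```

```bash
python3 -m inch '[[[0,0,0],[0,0,0],1],[[0,0,0],[0,0,0],1],[[0,0,-2],[0,0,0],1],[[0,0,-40],[0,0,0],1],[[0,0,-85],[0,0,0],1],[[-10,-60,-85],[0,0,0],1],[[-18,-120,-85],[0,0,0],1],[[-28,-170,-85],[0,0,0],1],[[-28,-188,-85],[0,0,0],1],[[-28,-188,-85],[0,0,0],1],[[-28,-188,-85],[0,0,0],1]]'; python3 - <<'E'
from h import *
im,D=get_image("top");P=cloud("top",D);S=cloud("scene",get_image("scene")[1])
print("yellow",disc(P,(609,146),60,79,97,0),disc(S,(609,146),60,79,97,0))
print("green",disc(P,(423,115),55,66,85,0),disc(S,(423,115),55,66,85,0))
print("blue",disc(P,(433,-22),55,66,85,0),disc(S,(433,-22),55,66,85,0))
go(424,115,105,0)
E
```

```text
time: 7.1
eef_pos: [423.7, 115.7, 201.7]
tcp_rot: [2.223, 2.218, 0.003]
contact_force: [0.0, -0.7, -0.1]
width: 85.5
grip_force: 0.0
yellow [611.65167236 146.40156555  29.38686371  85.97426366 173.        ] [613.65698242 143.59230042  29.91964722  85.06788693 277.        ]
green [421.55957031 110.3604126   27.72364616  74.52537858  72.        ] [424.96389771 113.74230194  29.72963905  72.22625294 218.        ]
blue [433.03329468 -22.15163231  28.85787773  74.47893729 144.        ] [434.14788818 -23.91538811  29.92532921  72.07926443 200.        ]
t 7.2 eef [423.6 115.6 201.5] cur yaw -0.1 -> 0.0 shift [-0.6  0.3 96.5] turn [ 0.002  0.    -0.002] j7 -0.07
```

```bash
python3 -m inch '[[[-1,0,50],[0,0,0],1],[[-1,0,95],[0,0,0],1],[[-1,0,95],[0,0,0],1],[[-1,0,95],[0,0,0],-1],[[-1,0,95],[0,0,0],-1],[[-1,0,95],[0,0,0],-1],[[-1,0,95],[0,0,0],-1],[[-1,0,95],[0,0,0],-1],[[-1,0,95],[0,0,0],-1],[[-1,0,55],[0,0,0],-1],[[-1,0,10],[0,0,0],-1],[[-1,0,0],[0,0,0],-1]]'; python3 -c "
from h import *
go(610,50.5,200,0)"
```

```text
time: 8.7
eef_pos: [423.2, 114.8, 204.3]
tcp_rot: [2.221, 2.218, 0.009]
contact_force: [0.5, -0.5, -2.2]
width: 56.6
grip_force: 44.7
t 8.7 eef [423.2 114.8 204.3] cur yaw -0.1 -> 0.0 shift [-64.1 186.9   5.3] turn [ 0.006 -0.002 -0.002] j7 -0.05
```

```bash
python3 -m inch '[[[-20,60,4],[0,0,0],-1],[[-40,120,4],[0,0,0],-1],[[-64,170,4],[0,0,0],-1],[[-64,187,4],[0,0,0],-1],[[-64,187,4],[0,0,0],-1],[[-64,187,45],[0,0,0],-1],[[-64,187,72],[0,0,0],-1],[[-64,187,81],[0,0,0],-1],[[-64,187,83],[0,0,0],-1],[[-64,187,83],[0,0,0],-1]]'; python3 -c "
from h import *
go(610,50.5,119,0)"
```

```text
time: 9.95
eef_pos: [605.0, 51.1, 120.5]
tcp_rot: [-2.217, -2.215, 0.007]
contact_force: [-9.0, 0.9, 11.6]
width: 56.6
grip_force: 45.9
t 9.95 eef [605.   51.1 120.5] cur yaw -0.0 -> 0.0 shift [-0.6  5.1  1.4] turn [-0.009 -0.002 -0.001] j7 0.13
```

```bash
python3 -m inch '[[[0,-4,0],[0,0,0],-1],[[0,-4,0],[0,0,0],1],[[0,-4,0],[0,0,0],1],[[0,-4,-2],[0,0,0],1],[[0,-4,-40],[0,0,0],1],[[0,-4,-85],[0,0,0],1],[[-30,-60,-85],[0,0,0],1],[[-60,-120,-85],[0,0,0],1],[[-74,-160,-85],[0,0,0],1],[[-74,-174,-85],[0,0,0],1],[[-74,-174,-85],[0,0,0],1],[[-74,-174,-85],[0,0,0],1]]'; python3 - <<'E'
from h import *
im,D=get_image("top");P=cloud("top",D);S=cloud("scene",get_image("scene")[1])
print("yellow",disc(P,(611,145),50,79,97,0),disc(S,(611,145),50,79,97,0))
print("green",disc(P,(606,50),50,79,97,0),disc(S,(606,50),50,79,97,0))
print("blue",disc(S,(433,-22),50,66,85,0))
go(433.5,-23,105,0)
E
```

```text
time: 11.45
eef_pos: [436.8, -23.0, 203.6]
tcp_rot: [2.22, 2.22, 0.003]
contact_force: [0.6, 0.8, -0.7]
width: 85.3
grip_force: 0.0
yellow [612.4753418  146.09016418  29.46904182  85.91040926 177.        ] [613.48248291 145.2600708   29.88625717  85.00618271 281.        ]
green [603.9251709   52.40504456  29.21634102  86.5516452  162.        ] [605.30023193  51.36359024  29.49974442  84.67131162 250.        ]
blue [433.87045288 -22.39420128  30.74324226  72.1526942  201.        ]
t 11.55 eef [436.4 -23.1 203.4] cur yaw -0.0 -> 0.0 shift [ 0.1 -3.1 98.4] turn [ 0.002  0.    -0.   ] j7 0.25
```

```bash
python3 -m inch '[[[0,-3,50],[0,0,0],1],[[0,-3,97],[0,0,0],1],[[0,-3,97],[0,0,0],1],[[0,-3,97],[0,0,0],-1],[[0,-3,97],[0,0,0],-1],[[0,-3,97],[0,0,0],-1],[[0,-3,97],[0,0,0],-1],[[0,-3,97],[0,0,0],-1],[[0,-3,97],[0,0,0],-1],[[0,-3,55],[0,0,0],-1],[[0,-3,10],[0,0,0],-1],[[0,-3,0],[0,0,0],-1]]'; python3 -c "
from h import *
go(609,-44.5,200,0)"
```

```text
time: 13.05
eef_pos: [433.0, -23.6, 206.5]
tcp_rot: [2.22, 2.216, 0.008]
contact_force: [0.4, -0.2, -1.8]
width: 57.4
grip_force: 44.1
t 13.05 eef [433.  -23.6 206.5] cur yaw -0.1 -> 0.0 shift [-20.6 175.9   7.7] turn [ 0.007 -0.    -0.002] j7 0.27
```

```bash
python3 -m inch '[[[-10,60,4],[0,0,0],-1],[[-20,120,4],[0,0,0],-1],[[-22,160,4],[0,0,0],-1],[[-22,175,4],[0,0,0],-1],[[-22,175,4],[0,0,0],-1],[[-22,175,45],[0,0,0],-1],[[-22,175,72],[0,0,0],-1],[[-22,175,79],[0,0,0],-1],[[-22,175,80],[0,0,0],-1],[[-22,175,80],[0,0,0],-1]]'; python3 -c "
from h import *
go(609,-44.5,119,0)"
```

```text
time: 14.3
eef_pos: [607.3, -46.1, 124.7]
tcp_rot: [2.222, 2.218, 0.002]
contact_force: [0.5, 0.2, -1.3]
width: 58.1
grip_force: 44.0
t 14.3 eef [607.3 -46.1 124.7] cur yaw -0.1 -> 0.0 shift [1.6 1.7 5.7] turn [ 0.002  0.    -0.002] j7 0.3
```

```bash
python3 -m inch '[[[0,0,2],[0,0,0],-1],[[0,0,4],[0,0,0],-1],[[0,0,5],[0,0,0],-1],[[0,0,5],[0,0,0],-1]]'
```

```text
time: 14.8
eef_pos: [607.1, -46.0, 120.4]
tcp_rot: [2.223, 2.219, 0.002]
contact_force: [-2.9, 1.8, 8.9]
width: 57.8
grip_force: 44.8
```

```bash
python3 -m inch '[[[0,0,0],[0,0,0],1],[[0,0,0],[0,0,0],1],[[0,0,-2],[0,0,0],1],[[0,0,-40],[0,0,0],1],[[0,0,-85],[0,0,0],1],[[-50,-30,-85],[0,0,0],1],[[-100,-60,-85],[0,0,0],1],[[-150,-90,-85],[0,0,0],1],[[-200,-120,-85],[0,0,0],1],[[-240,-150,-85],[0,0,0],1],[[-280,-165,-85],[0,0,0],1],[[-280,-165,-85],[0,0,0],1],[[-280,-165,-85],[0,0,0],1]]' 30; python3 - <<'E'
from h import *
im,D=get_image("top");P=cloud("top",D);i2,D2=get_image("scene");S=cloud("scene",D2)
for n,c in dict(y=(611,145),g=(606,50),b=(607,-46)).items(): print(n,disc(P,c,50,79,97,0),disc(S,c,50,79,97,0))
print("stack",disc(S,(442,-326),50,86,102,0))
for c in (78,64,50): print(disc(S,(442,-326),42,c-4,c+4,0))
go(442,-326,154.5,0)
cv2.imwrite("pics/s3.png",cv2.resize(i2[140:290,150:350],(800,600),interpolation=cv2.INTER_CUBIC))
E
```

```text
time: 16.42
eef_pos: [441.5, -325.0, 203.3]
tcp_rot: [-2.223, -2.219, -0.001]
contact_force: [0.4, -0.5, 1.0]
width: 85.6
grip_force: 0.0
y [611.81329346 146.34266663  29.23464203  86.09839426 179.        ] [612.69274902 145.01078796  30.76261139  84.79403128 275.        ]
g [604.63079834  52.3666687   29.1416378   86.30846992 160.        ] [606.03094482  50.95901489  29.42676163  84.96132844 246.        ]
b [607.90631104 -44.0476799   29.15584183  86.161724   166.        ] [609.51434326 -46.47385788  30.68804932  84.96862119 235.        ]
stack [ 441.62805176 -326.99996948   35.16234589   91.11683567  396.        ]
[ 446.07928467 -326.28833008   31.3990593    76.52638153   72.        ]
[ 445.83209229 -327.39645386   32.88726807   62.73270212  109.        ]
[ 447.42407227 -324.60784912   31.98389435   48.75670144   72.        ]
t 16.525 eef [ 442.1 -324.   203.2] cur yaw 0.0 -> 0.0 shift [-2.  -0.1 48.7] turn [ 0.    -0.001  0.001] j7 0.81
```

View pics/s3.png

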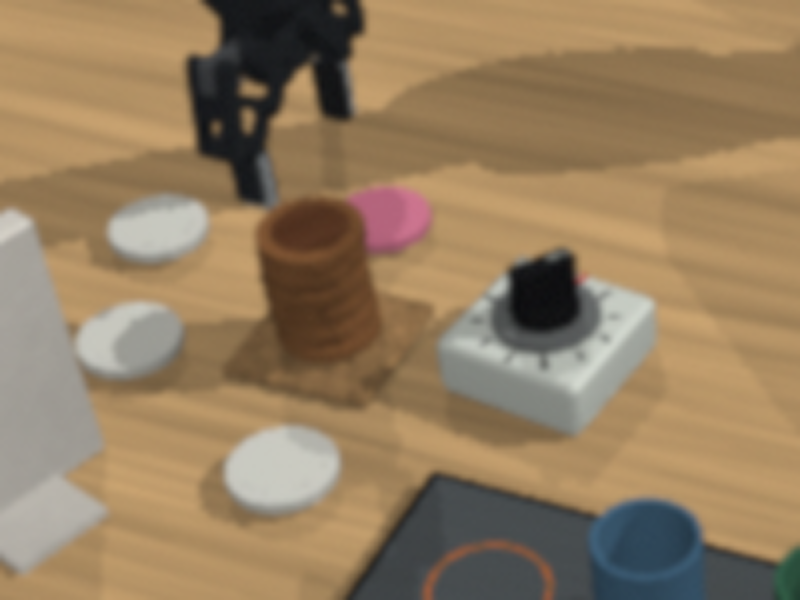

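The stack is intact at (320,280) in the crop. I'll descend on the top lid.

```bash
python3 -m inch '[[[-2,0,40],[0,0,0],1],[[-2,0,55],[0,0,0],1],[[-2,0,55],[0,0,0],1],[[-2,0,55],[0,0,0],1],[[-2,0,55],[0,0,0],-1],[[-2,0,55],[0,0,0],-1],[[-2,0,55],[0,0,0],-1],[[-2,0,55],[0,0,0],-1],[[-2,0,55],[0,0,0],-1],[[-2,0,55],[0,0,0],-1]]' 25; python3 - <<'E'
from h import *
i2,D2=get_image("scene")
cv2.imwrite("pics/s4.png",cv2.resize(i2[160:260,170:290],(720,600),interpolation=cv2.INTER_CUBIC))
E
```

```text
time: 17.77
eef_pos: [441.7, -328.0, 149.8]
tcp_rot: [2.222, 2.218, 0.001]
contact_force: [-1.4, 0.7, 6.7]
width: 64.6
grip_force: 27.0
```

View pics/s4.png

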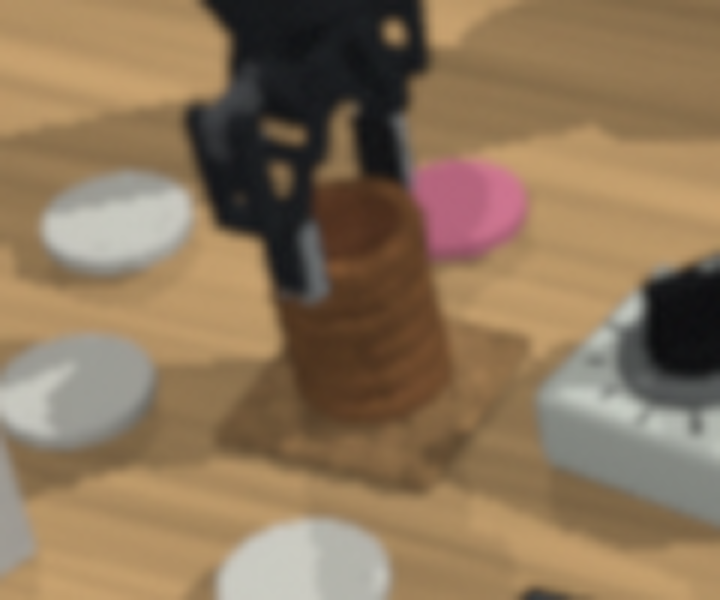

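The fingers hold the top disc at (320,230), with tips level with the gap. I'll lift and check that only one came.

```bash
python3 -m inch '[[[0,0,-8],[0,0,0],-1],[[0,0,-25],[0,0,0],-1],[[0,0,-60],[0,0,0],-1],[[0,0,-60],[0,0,0],-1],[[0,0,-60],[0,0,0],-1]]' ; cat > lid.py <<'E'
from h import *
import sys
o=get_obs();e=o["eef_pos"]
i2,D2=get_image("scene");S=cloud("scene",D2);it,Dt=get_image("top");T=cloud("top",Dt)
m=np.hypot(S[...,0]-442,S[...,1]+326)<28
z=S[...,2][m];zz=z[(z>10)&(z<97)]
print("stack top z",np.percentile(zz,90) if len(zz) else None,"eef",e,"w",o["width"],o["grip_force"])
# held lid: brown pixels below TCP
h=cv2.cvtColor(i2,cv2.COLOR_BGR2HSV)
b=cv2.inRange(h,(3,90,40),(18,255,200))>0
for c,P,im in(("scene",S,i2),("top",T,it)):
    b=cv2.inRange(cv2.cvtColor(im,cv2.COLOR_BGR2HSV),(3,90,30),(18,255,200))>0
    m=b&(np.hypot(P[...,0]-e[0],P[...,1]-e[1])<45)&(P[...,2]<e[2]-45)&(P[...,2]>e[2]-80)
    if m.sum()>8:
        q=P[m];print(c,"held",cv2.minEnclosingCircle(q[:,:2].astype(np.float32)),np.percentile(q[:,2],[5,50,95])-e[2],m.sum())
cv2.imwrite(f"pics/{sys.argv[1]}.png",cv2.resize(i2[130:260,170:290],(554,600),interpolation=cv2.INTER_CUBIC))
for n,c in dict(y=(611,145),g=(606,50),b=(607,-46)).items(): print(n,disc(T,c,50,79,97,0),disc(S,c,50,79,97,0))
E
python3 lid.py s5
```

```text
time: 18.45
eef_pos: [440.9, -327.3, 208.2]
tcp_rot: [-2.223, -2.219, 0.0]
contact_force: [0.7, 0.4, 0.1]
width: 64.6
grip_force: 27.8
stack top z 78.63185669079884 eef [ 440.92645781 -327.25426128  208.2227928 ] w 64.63489325867691 27.828914523124695
scene held ((439.61175537109375, -317.09149169921875), 40.499664306640625) [-63.64248119 -58.68449753 -56.64100506] 302
top held ((438.76177978515625, -315.7207946777344), 39.667503356933594) [-62.72837289 -58.86876406 -55.77407206] 389
y [611.77099609 146.16268921  29.32757187  86.5667369  171.        ] [613.41107178 144.36073303  29.54743195  84.96900442 273.        ]
g [604.38378906  52.43294907  29.1682663   86.26158827 164.        ] [605.81738281  50.61521149  31.53351974  85.03059692 241.        ]
b [608.18774414 -44.73620605  29.20288086  86.0923543  163.        ] [609.99517822 -46.28170395  29.8258419   84.86433501 236.        ]
```

View pics/s5.png

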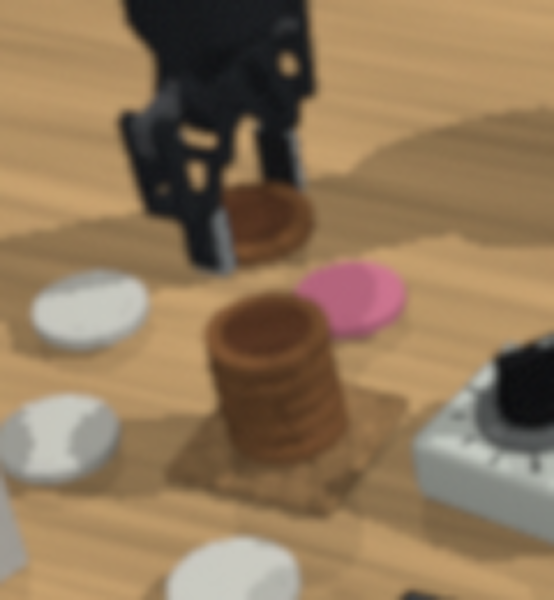

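One lid came up, level, and centred between the pads; the stack is left at 78 mm. I'll carry it to the blue cup.

```bash
python3 -m inch '[[[50,30,0],[0,0,0],-1],[[100,60,0],[0,0,0],-1],[[150,90,0],[0,0,0],-1],[[200,120,0],[0,0,0],-1],[[250,150,0],[0,0,0],-1],[[281,167,0],[0,0,0],-1],[[281,167,20],[0,0,0],-1],[[281,167,36],[0,0,0],-1],[[281,167,36],[0,0,0],-1],[[281,167,36],[0,0,0],-1]]' ; cat > chk.py <<'E'
from h import *
import sys
np.set_printoptions(precision=1,suppress=True)
go(*map(float,sys.argv[1:4]),0)
i2,D2=get_image("scene");S=cloud("scene",D2);e=get_obs()["eef_pos"]
uv=(np.array(camera_info("scene")["K"])@(np.array(camera_info("scene")["extrinsics"])@np.r_[e-[0,0,75],1])[:3]);u,v=(uv[:2]/uv[2]).astype(int)
cv2.imwrite(f"pics/{sys.argv[4]}.png",cv2.resize(i2[v-60:v+60,u-80:u+80],(800,600),interpolation=cv2.INTER_CUBIC))
b=cv2.inRange(cv2.cvtColor(i2,cv2.COLOR_BGR2HSV),(3,90,30),(18,255,200))>0
m=b&(np.hypot(S[...,0]-e[0],S[...,1]-e[1])<50)&(abs(S[...,2]-e[2]+60)<9)
q=S[m]
if len(q)>8: print("held lid y range",np.percentile(q[:,1],[1,99])-e[1],"x",np.percentile(q[:,0],[1,99])-e[0],"z",np.percentile(q[:,2],[5,50,95])-e[2],len(q))
E
python3 chk.py 608 -46.3 153 s6
```

```text
time: 19.8
eef_pos: [608.7, -48.0, 172.6]
tcp_rot: [2.225, 2.217, -0.0]
contact_force: [0.5, -0.1, -0.7]
width: 64.6
grip_force: 27.8
t 19.8 eef [608.7 -48.  172.6] cur yaw -0.2 -> 0.0 shift [ 1.7 -0.8 19.6] turn [ 0.  0. -0.] j7 0.28
held lid y range [-9.3 32.8] x [-32.4  30.7] z [-61.6 -58.9 -56.9] 359
```

View pics/s6.png

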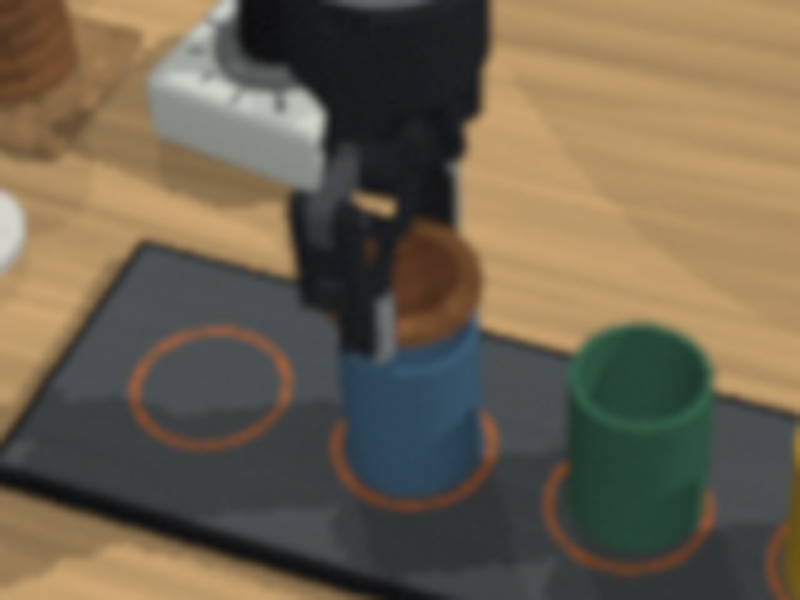

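The lid is held level over the blue cup (mouth at about (415,330)). Lowering.

```bash
python3 -m inch '[[[1.7,-0.8,0],[0,0,0],-1],[[1.7,-0.8,0],[0,0,0],-1],[[1.7,-0.8,8],[0,0,0],-1],[[1.7,-0.8,13],[0,0,0],-1],[[1.7,-0.8,17],[0,0,0],-1],[[1.7,-0.8,19],[0,0,0],-1],[[1.7,-0.8,20],[0,0,0],-1],[[1.7,-0.8,20],[0,0,0],-1]]'; python3 -c "
from h import *
go(608,-46.3,153,0)"
```

```text
time: 20.85
eef_pos: [607.9, -45.3, 152.9]
tcp_rot: [-2.224, -2.219, -0.0]
contact_force: [-1.2, -0.1, 3.5]
width: 64.8
grip_force: 28.1
t 20.85 eef [607.9 -45.3 152.9] cur yaw -0.1 -> 0.0 shift [-1.   0.1 -0.1] turn [-0.    -0.    -0.002] j7 0.29
```

```bash
python3 -m inch '[[[0,0,0],[0,0,0],1],[[0,0,0],[0,0,0],1],[[0,0,0],[0,0,0],1],[[0,0,-10],[0,0,0],1],[[0,0,-52],[0,0,0],1],[[-60,-30,-52],[0,0,0],1],[[-110,-60,-52],[0,0,0],1],[[-160,-90,-52],[0,0,0],1],[[-210,-120,-52],[0,0,0],1],[[-250,-150,-52],[0,0,0],1],[[-281,-167,-52],[0,0,0],1],[[-281,-167,-52],[0,0,0],1],[[-281,-167,-52],[0,0,0],1]]' 25; cat > cups.py <<'E'
from h import *
import sys
np.set_printoptions(precision=1,suppress=True)
T=cloud("top",get_image("top")[1]);i2,D=get_image("scene");S=cloud("scene",D)
for n,c in dict(y=(611,145),g=(606,50),b=(607,-46)).items(): print(n,"rim",disc(T,c,50,79,89.5,0),disc(S,c,50,79,89.5,0),"lid",disc(T,c,50,91,105,0),disc(S,c,50,91,105,0))
z=float(sys.argv[1]);print("stack",disc(S,(442,-326),50,z-5,z+10,0))
go(*map(float,sys.argv[2:5]),0)
cv2.imwrite(f"pics/{sys.argv[5]}.png",cv2.resize(i2[200:380,200:460],(800,554),interpolation=cv2.INTER_CUBIC))
E
python3 cups.py 78 441.5 -326.8 134 s7
```

```text
time: 22.48
eef_pos: [441.2, -325.0, 204.7]
tcp_rot: [2.222, 2.22, 0.002]
contact_force: [0.9, 0.9, -0.3]
width: 85.7
grip_force: 0.0
y rim [612.3 145.8  29.1  86.2 153. ] [613.4 144.6  29.9  85.1 276. ] lid [611.6 146.2  27.5  91.6   8. ] None
g rim [604.3  52.4  29.2  85.8 150. ] [605.6  51.3  29.4  84.7 249. ] lid None None
b rim None [616.  -40.6  31.4  87.8  49. ] lid [608.6 -43.5  33.   95.1 660. ] [609.8 -43.4  33.8  94.5 637. ]
stack [ 441.4 -330.2   34.8   77.1  377. ]
t 22.575 eef [ 441.7 -324.2  204.5] cur yaw 0.1 -> 0.0 shift [-2.6 -0.2 70.5] turn [ 0. -0.  0.] j7 0.81
```

View pics/s7.png

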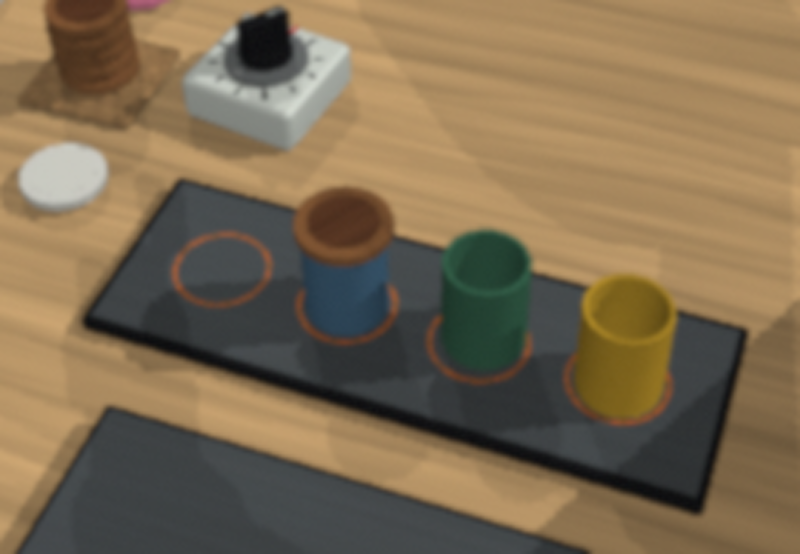

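The blue cup's lid is seated level (345,225). Second lid next.

```bash
python3 -m inch '[[[-3.3,0,40],[0,0,0],1],[[-3.3,0,69],[0,0,0],1],[[-3.3,0,70.5],[0,0,0],1],[[-3.3,0,70.5],[0,0,0],1],[[-3.3,0,70.5],[0,0,0],-1],[[-3.3,0,70.5],[0,0,0],-1],[[-3.3,0,70.5],[0,0,0],-1],[[-3.3,0,70.5],[0,0,0],-1],[[-3.3,0,70.5],[0,0,0],-1],[[-3.3,0,70.5],[0,0,0],-1],[[-3.3,0,62],[0,0,0],-1],[[-3.3,0,40],[0,0,0],-1],[[-3.3,0,0],[0,0,0],-1],[[-3.3,0,0],[0,0,0],-1],[[-3.3,0,0],[0,0,0],-1]]' 25;  python3 chk.py 605 51 172 s8; python3 -c "
from h import *
S=cloud('scene',get_image('scene')[1]);print(disc(S,(442,-326),50,59,80,0))"
```

```text
time: 24.45
eef_pos: [440.1, -328.8, 204.4]
tcp_rot: [-2.223, -2.219, -0.0]
contact_force: [0.2, 1.1, -0.5]
width: 64.5
grip_force: 27.9
t 24.45 eef [ 440.1 -328.8  204.4] cur yaw -0.1 -> 0.0 shift [380.1 164.2  32.5] turn [-0. -0. -0.] j7 0.82
held lid y range [-20.2  32.1] x [-31.6  34.7] z [-62.6 -58.  -55.7] 295
[ 442.92974854 -327.58016968   34.97098541   63.27958356  376.        ]
```

View pics/s8.png

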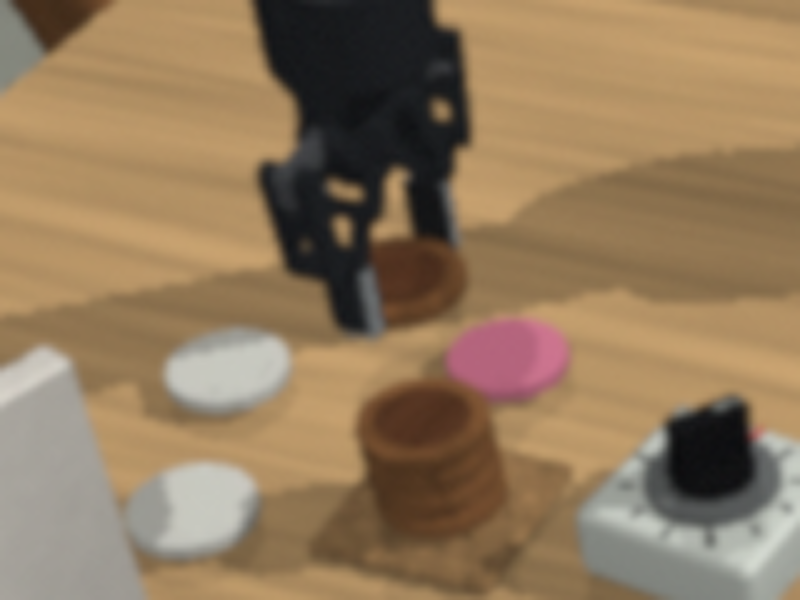

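A single lid again. Carrying it to green.

```bash
python3 -m inch '[[[50,25,0],[0,0,0],-1],[[105,50,0],[0,0,0],-1],[[160,75,0],[0,0,0],-1],[[215,100,0],[0,0,0],-1],[[270,125,0],[0,0,0],-1],[[320,145,0],[0,0,0],-1],[[365,160,0],[0,0,0],-1],[[379.5,164.5,0],[0,0,0],-1],[[379.5,164.5,20],[0,0,0],-1],[[379.5,164.5,32],[0,0,0],-1],[[379.5,164.5,32],[0,0,0],-1],[[379.5,164.5,32],[0,0,0],-1]]';python3 chk.py 604.5 50.5 153 s9; python3 -c "
from h import *
S=cloud('scene',get_image('scene')[1])
for c in((606,51),(612,145)):print(disc(S,c,50,79,89.5,0))"
```

```text
time: 26.05
eef_pos: [605.9, 49.0, 172.7]
tcp_rot: [2.225, 2.217, 0.0]
contact_force: [-0.0, 1.0, -0.0]
width: 64.7
grip_force: 27.9
t 26.05 eef [605.9  49.  172.7] cur yaw -0.2 -> 0.0 shift [ 1.5 -1.4 19.7] turn [ 0.  0. -0.] j7 0.13
held lid y range [-31.   31.1] x [-32.9  30.8] z [-61.1 -58.6 -56.5] 303
[608.57794189  52.68996429  28.65306473  84.51939928 123.        ]
[613.33477783 145.87976074  30.20352173  85.15247476 274.        ]
```

```bash
python3 -m inch '[[[2,-1.4,0],[0,0,0],-1],[[2,-1.4,0],[0,0,0],-1],[[2,-1.4,8],[0,0,0],-1],[[2,-1.4,13],[0,0,0],-1],[[2,-1.4,17],[0,0,0],-1],[[2,-1.4,19],[0,0,0],-1],[[2,-1.4,20],[0,0,0],-1],[[2,-1.4,20],[0,0,0],-1]]'; python3 -c "
from h import *
go(604.5,51,153,0)"
```

```text
time: 27.15
eef_pos: [604.1, 51.9, 152.7]
tcp_rot: [-2.224, -2.219, 0.0]
contact_force: [-1.2, -0.1, 3.0]
width: 64.7
grip_force: 28.0
t 27.15 eef [604.1  51.9 152.7] cur yaw -0.1 -> 0.0 shift [-0.9  0.4 -0.3] turn [-0.    -0.    -0.002] j7 0.14
```

Same signature as before. Release and return for the third lid.

```bash
python3 -m inch '[[[0,0,0],[0,0,0],1],[[0,0,0],[0,0,0],1],[[0,0,0],[0,0,0],1],[[0,0,-10],[0,0,0],1],[[0,0,-52],[0,0,0],1],[[-55,-25,-52],[0,0,0],1],[[-110,-50,-52],[0,0,0],1],[[-165,-75,-52],[0,0,0],1],[[-220,-100,-52],[0,0,0],1],[[-275,-125,-52],[0,0,0],1],[[-330,-145,-52],[0,0,0],1],[[-380,-164,-52],[0,0,0],1],[[-380,-164,-52],[0,0,0],1],[[-380,-164,-52],[0,0,0],1]]' 25
python3 cups.py 64 441.5 -328 120 s10
```

```text
time: 28.9
eef_pos: [439.8, -327.4, 204.8]
tcp_rot: [2.224, 2.219, 0.001]
contact_force: [-0.0, 0.9, 0.1]
width: 85.4
grip_force: 0.0
y rim [612.4 146.1  29.2  86.1 163. ] [613.8 145.2  30.1  85.2 271. ] lid None None
g rim [588.5  44.6  27.   88.9  10. ] [614.4  53.3  31.   87.   42. ] lid [605.   52.5  32.8  95.2 656. ] [606.3  52.   34.2  94.4 687. ]
b rim None [616.4 -40.5  31.4  86.9  51. ] lid [608.7 -43.5  33.   95.1 654. ] [609.6 -45.9  34.2  94.4 639. ]
stack [ 443.1 -327.9   34.9   63.1  378. ]
t 29.0 eef [ 440.6 -326.   204.6] cur yaw 0.1 -> 0.0 shift [-2.1  0.8 84.6] turn [ 0. -0.  0.] j7 0.82
```

View pics/s10.png

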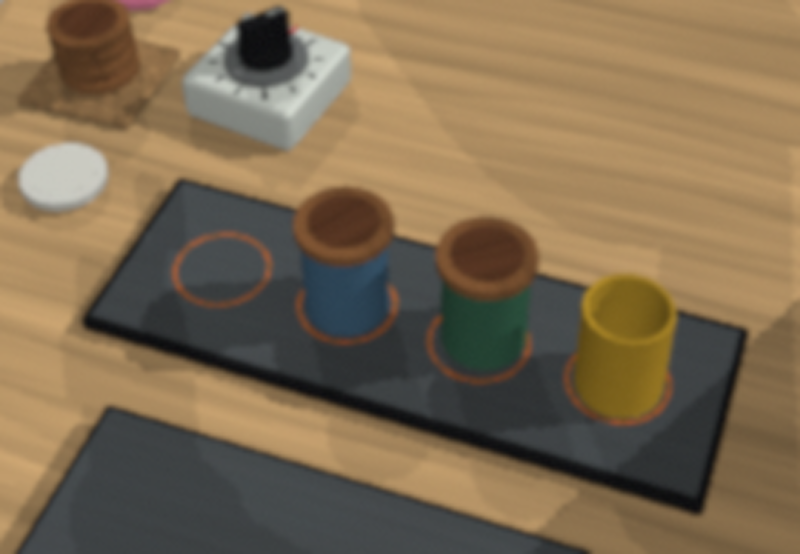

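Both lids are seated, at (345,225) and (487,258). Third lid.

```bash
python3 -m inch '[[[-2.1,0.8,40],[0,0,0],1],[[-2.1,0.8,78],[0,0,0],1],[[-2.1,0.8,84.5],[0,0,0],1],[[-2.1,0.8,84.5],[0,0,0],1],[[-2.1,0.8,84.5],[0,0,0],-1],[[-2.1,0.8,84.5],[0,0,0],-1],[[-2.1,0.8,84.5],[0,0,0],-1],[[-2.1,0.8,84.5],[0,0,0],-1],[[-2.1,0.8,84.5],[0,0,0],-1],[[-2.1,0.8,84.5],[0,0,0],-1],[[-2.1,0.8,76],[0,0,0],-1],[[-2.1,0.8,50],[0,0,0],-1],[[-2.1,0.8,0],[0,0,0],-1],[[-2.1,0.8,0],[0,0,0],-1],[[-2.1,0.8,0],[0,0,0],-1]]' 25;  python3 chk.py 611.5 145.5 172 s11; python3 -c "
from h import *
S=cloud('scene',get_image('scene')[1]);print(disc(S,(442,-326),50,45,66,0))"
```

```text
time: 30.88
eef_pos: [440.0, -329.5, 204.5]
tcp_rot: [-2.223, -2.219, -0.0]
contact_force: [-0.6, 0.5, 0.1]
width: 64.5
grip_force: 27.9
t 30.875 eef [ 440.  -329.5  204.5] cur yaw -0.1 -> 0.0 shift [475.3 170.6  32.6] turn [-0. -0. -0.] j7 0.82
held lid y range [-20.6  34.3] x [-32.1  33.1] z [-62.5 -58.  -55.9] 305
[ 442.63027954 -329.25497437   34.05676651   49.2054481   374.        ]
```

```bash
python3 -m inch '[[[55,20,0],[0,0,0],-1],[[110,40,0],[0,0,0],-1],[[165,60,0],[0,0,0],-1],[[220,80,0],[0,0,0],-1],[[275,100,0],[0,0,0],-1],[[330,120,0],[0,0,0],-1],[[385,140,0],[0,0,0],-1],[[440,160,0],[0,0,0],-1],[[474,170.6,0],[0,0,0],-1],[[474,170.6,20],[0,0,0],-1],[[474,170.6,32],[0,0,0],-1],[[474,170.6,32],[0,0,0],-1],[[474,170.6,32],[0,0,0],-1]]';python3 chk.py 611.3 144.5 153 s12; python3 -c "
from h import *
S=cloud('scene',get_image('scene')[1])
for c in((612,145),):print(disc(S,c,50,79,89.5,0))"
```

```text
time: 32.6
eef_pos: [612.1, 142.9, 172.7]
tcp_rot: [2.225, 2.217, -0.0]
contact_force: [-0.1, -0.3, 0.6]
width: 65.0
grip_force: 27.9
t 32.6 eef [612.1 142.9 172.7] cur yaw -0.2 -> 0.0 shift [ 1.6 -0.8 19.7] turn [ 0.  0. -0.] j7 -0.01
held lid y range [-30.3  32.9] x [-24.7  30.6] z [-62.2 -58.9 -56.7] 349
[617.44317627 145.21398926  28.41346169  84.62586935 135.        ]
```

View pics/s12.png

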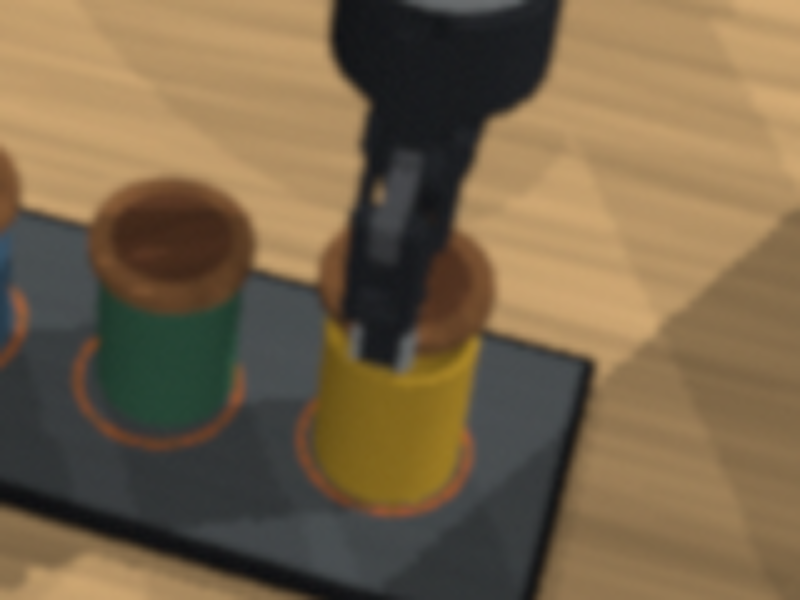

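The lid is above the yellow cup (400,340) and aligned. Lowering.

```bash
python3 -m inch '[[[1.6,-0.8,0],[0,0,0],-1],[[1.6,-0.8,0],[0,0,0],-1],[[1.6,-0.8,8],[0,0,0],-1],[[1.6,-0.8,13],[0,0,0],-1],[[1.6,-0.8,17],[0,0,0],-1],[[1.6,-0.8,19],[0,0,0],-1],[[1.6,-0.8,20],[0,0,0],-1],[[1.6,-0.8,20],[0,0,0],-1]]'; python3 -c "
from h import *
go(611.3,144.5,153,0)"
```

```text
time: 33.7
eef_pos: [610.9, 145.4, 152.8]
tcp_rot: [-2.224, -2.219, 0.0]
contact_force: [-2.7, -1.0, 2.7]
width: 64.7
grip_force: 28.2
t 33.7 eef [610.9 145.4 152.8] cur yaw -0.1 -> 0.0 shift [-0.9  0.4 -0.2] turn [-0.    -0.    -0.002] j7 -0.0
```

```bash
python3 -m inch '[[[0,0,0],[0,0,0],1],[[0,0,0],[0,0,0],1],[[0,0,0],[0,0,0],1],[[0,0,-10],[0,0,0],1],[[0,0,-52],[0,0,0],1],[[-40,-50,-52],[0,0,0],1],[[-80,-90,-52],[0,0,0],1],[[-120,-130,-52],[0,0,0],1],[[-150,-170,-52],[0,0,0],1],[[-150,-170,-52],[0,0,0],1],[[-150,-170,-52],[0,0,0],1]]' 25
python3 cups.py 50 416 -187 131 s13; python3 - <<'E'
from h import *
im,D=get_image("top");P=cloud("top",D)
hsv=cv2.cvtColor(im,cv2.COLOR_BGR2HSV);near=np.hypot(P[...,0]-416,P[...,1]+186.5)<75
def c(m): v,u=np.nonzero(m);return u.mean(),v.mean(),len(u)
r=near&((hsv[...,0]<8)|(hsv[...,0]>172))&(hsv[...,1]>110)&(hsv[...,2]>90)&(abs(P[...,2]-40)<8)
u,v,n=c(r);red=atz("top",u,v,40);print("red",red,n)
# box centre
b=near&(abs(P[...,2]-40)<5)&(hsv[...,1]<40)&(hsv[...,2]>120)
q=np.array([atz("top",u,v,40)[:2] for v,u in zip(*np.nonzero(b))],np.float32);R0=cv2.minAreaRect(q);print("box",R0)
t=near&(P[...,2]>74)&(P[...,2]<95)
q=np.array([atz("top",u,v,84)[:2] for v,u in zip(*np.nonzero(t))],np.float32);R1=cv2.minAreaRect(q);print("bar",R1,len(q))
g=t&(im.min(2)>60)
q=np.array([atz("top",u,v,84)[:2] for v,u in zip(*np.nonzero(g))]);print("white",q.mean(0) if len(q) else None,len(q))
cx=np.array(R0[0]);print("ang red",np.degrees(np.arctan2(*(red[:2]-cx)[::-1])),"ang ptr",np.degrees(np.arctan2(*(q.mean(0)-np.array(R1[0]))[::-1])))
cv2.imwrite("pics/d1.png",cv2.resize(im[255:325,345:425],(686,600),interpolation=cv2.INTER_CUBIC))
E
```

```text
time: 35.08
eef_pos: [441.9, -4.0, 205.2]
tcp_rot: [2.222, 2.218, 0.004]
contact_force: [1.6, 0.2, 1.2]
width: 85.3
grip_force: 0.0
y rim None [621.4 146.3  31.6  86.8  58. ] lid [611.5 147.8  33.6  95.3 664. ] [613.4 147.1  33.9  94.5 759. ]
g rim [602.4  50.5  31.2  88.9  10. ] [610.3  53.1  32.1  87.2  50. ] lid [605.2  52.4  32.9  95.3 655. ] [605.7  50.9  34.2  94.4 684. ]
b rim None [617.2 -40.1  31.4  87.5  41. ] lid [608.7 -43.7  33.   95.1 654. ] [609.8 -44.4  33.8  94.5 634. ]
stack [ 441.8 -328.2   34.3   49.3  380. ]
t 35.175 eef [442.2  -3.4 204.8] cur yaw -0.0 -> 0.0 shift [-183.7  -26.4   73.7] turn [ 0. -0. -0.] j7 0.24
red [nan nan nan] 0
box ((415.3354187011719, -185.5695037841797), (98.5599136352539, 98.46998596191406), 81.82202911376953)
bar ((415.5370788574219, -185.86160278320312), (14.152584075927734, 42.34881591796875), 51.329437255859375) 126
white [ 406.65307461 -179.42082407] 22
ang red nan ang ptr 144.0584138651952<stdin>:4: RuntimeWarning: Mean of empty slice.
  ret = ret.dtype.type(ret / rcount)
```

View pics/d1.png

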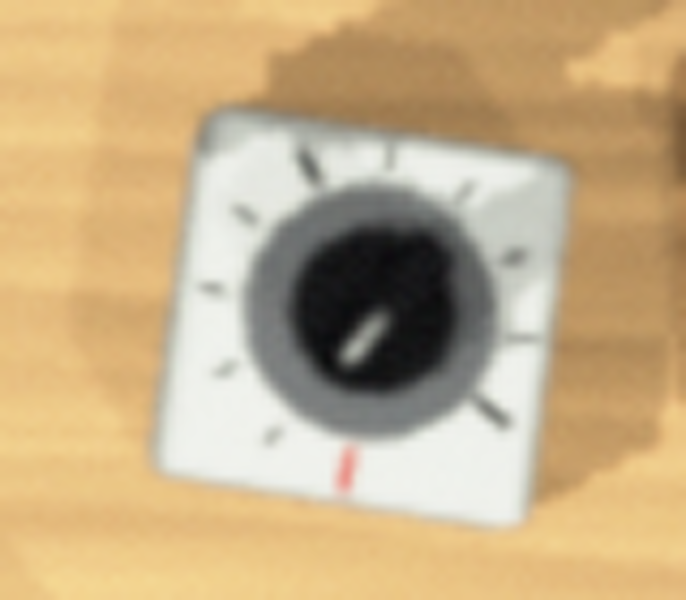

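All three lids are seated level. The dial pointer is at mark 1: the pointer at (365,340) points lower left to the mark at (273,435), red is at (345,468), and mark 7 is at (463,192). That means a 180° clockwise turn. Moving over the knob with the closing line at 51.5°.

```bash
python3 -m inch '[[[-55,-8,0],[0,0,-0.2],1],[[-110,-16,0],[0,0,-0.4],1],[[-165,-24,0],[0,0,-0.6],1],[[-183.7,-26.4,0],[0,0,-0.75],1],[[-183.7,-26.4,0],[0,0,-0.9],1],[[-183.7,-26.4,0],[0,0,-0.9],1],[[-183.7,-26.4,0],[0,0,-0.9],1],[[-183.7,-26.4,0],[0,0,-0.9],1]]'; python3 -c "
from h import *
go(416,-187,132,51.5);o=get_obs();print(o['joint_pos'])"
```

```text
time: 36.22
eef_pos: [414.3, -187.3, 204.4]
tcp_rot: [-1.037, -2.966, 0.0]
contact_force: [0.9, 0.8, 0.4]
width: 85.2
grip_force: 0.0
t 36.225 eef [ 414.3 -187.3  204.4] cur yaw 51.5 -> 51.5 shift [-1.1  1.3 72.4] turn [-0.    -0.    -0.001] j7 1.3
[ 0.35558597  0.46623952  0.02921963  2.08661198 -0.0234737   0.58914518
  1.29950381]
```

```bash
python3 -m inch '[[[-1.1,1.3,40],[0,0,0],1],[[-1.1,1.3,72],[0,0,0],1],[[-1.1,1.3,72],[0,0,0],1],[[-1.1,1.3,72],[0,0,0],-1],[[-1.1,1.3,72],[0,0,0],-1],[[-1.1,1.3,72],[0,0,0],-1],[[-1.1,1.3,72],[0,0,0],-1],[[-1.1,1.3,72],[0,0,0],-1],[[-1.1,1.3,72],[0,0,0],-1],[[-1.1,1.3,72],[0,0,0],-1]]' 30; python3 -c "
from h import *
go(416,-187,132,51.5);print(get_obs()['ft_torque'])"
```

```text
time: 37.48
eef_pos: [415.1, -188.7, 133.2]
tcp_rot: [1.039, 2.965, -0.002]
contact_force: [-2.7, -1.3, 6.5]
width: 13.4
grip_force: 34.4
t 37.475 eef [ 415.1 -188.7  133.2] cur yaw 51.4 -> 51.5 shift [0.3 1.9 1.2] turn [-0.001  0.001 -0.002] j7 1.3
[-0.37660935  0.41590701 -0.04659218]
```

```bash
python3 -m inch '[[[0,-1.6,0],[0,0,0.1],-1],[[0,-1.6,0],[0,0,0.25],-1],[[0,-1.6,0],[0,0,0.4],-1],[[0,-1.6,0],[0,0,0.55],-1],[[0,-1.6,0],[0,0,0.7],-1],[[0,-1.6,0],[0,0,0.85],-1],[[0,-1.6,0],[0,0,1.0],-1],[[0,-1.6,0],[0,0,1.15],-1],[[0,-1.6,0],[0,0,1.3],-1],[[0,-1.6,0],[0,0,1.45],-1],[[0,-1.6,0],[0,0,1.571],-1],[[0,-1.6,0],[0,0,1.571],-1]]' 40; python3 -c "
from h import *
go(415.1,-188.7,133,-38.5);print(get_obs()['ft_torque'])"
```

```text
time: 38.98
eef_pos: [415.1, -188.9, 133.3]
tcp_rot: [2.83, 1.362, 0.002]
contact_force: [-0.8, -0.1, 6.4]
width: 13.7
grip_force: 40.6
t 38.975 eef [ 415.1 -188.9  133.3] cur yaw -38.6 -> -38.5 shift [ 0.2 -0.2  0.3] turn [ 0.002 -0.001 -0.002] j7 0.31
[ 0.02625032  0.14918969 -0.0015077 ]
```

```bash
python3 -m inch '[[[0,0,0],[0,0,0.15],-1],[[0,0,0],[0,0,0.3],-1],[[0,0,0],[0,0,0.45],-1],[[0,0,0],[0,0,0.6],-1],[[0,0,0],[0,0,0.75],-1],[[0,0,0],[0,0,0.9],-1],[[0,0,0],[0,0,1.05],-1],[[0,0,0],[0,0,1.2],-1],[[0,0,0],[0,0,1.35],-1],[[0,0,0],[0,0,1.5],-1],[[0,0,0],[0,0,1.571],-1],[[0,0,0],[0,0,1.571],-1],[[0,0,0],[0,0,1.571],-1]]' 40; python3 -c "
from h import *
go(415.1,-188.7,133,-128.5);print(get_obs()['ft_torque'],get_obs()['joint_pos'])"
```

```text
time: 40.6
eef_pos: [415.0, -189.2, 133.3]
tcp_rot: [-2.965, 1.037, -0.003]
contact_force: [-0.3, 0.4, 6.3]
width: 13.1
grip_force: 40.6
t 40.6 eef [ 415.  -189.2  133.3] cur yaw -128.6 -> -128.5 shift [-0.3 -0.4  0.3] turn [-0.001 -0.002 -0.001] j7 -0.83
[ 0.04678951  0.22699697 -0.01697986] [-0.16412024  0.77292083  0.86643798  2.15865935 -0.99811355  0.68600064
 -0.83288279]
```

```bash
python3 -m inch '[[[0,0,0],[0,0,0],1],[[0,0,0],[0,0,0],1],[[0,0,0],[0,0,0],1],[[0,0,-30],[0,0,0],1],[[0,0,-80],[0,0,0],1],[[0,0,-110],[0,0,0],1],[[0,0,-110],[0,0,0],1]]'; python3 -c "
from h import *
go(440,0,243)"
```

```text
time: 41.48
eef_pos: [415.4, -189.4, 244.1]
tcp_rot: [2.965, -1.037, 0.007]
contact_force: [-0.3, 0.0, -0.4]
width: 85.2
grip_force: 0.0
t 41.475 eef [ 415.4 -189.4  244.1] cur yaw -128.5 -> -128.5 shift [ -98.7 -163.4    0.9] turn [-0.001 -0.004 -0.   ] j7 -1.06
```

```bash
python3 -m inch '[[[-30,-50,0],[0,0,0],1],[[-60,-100,0],[0,0,0],1],[[-98,-163,0],[0,0,0],1],[[-98,-163,0],[0,0,0],1],[[-98,-163,0],[0,0,0],1],[[-98,-163,0],[0,0,0],1]]'; python3 cups.py 50 440 0 243 s14; python3 -c "
from h import *
im,_=get_image('top')
a=cv2.resize(im[255:325,345:425],(457,400),interpolation=cv2.INTER_CUBIC);s=cv2.resize(cv2.imread('pics/s14.png'),(578,400))[:,200:]
b=np.zeros((400,800,3),np.uint8);b[:,:422]=a[:,:422];b[:,422:]=s[:,:378];cv2.imwrite('pics/f.png',b)"
```

```text
time: 42.22
eef_pos: [439.3, -2.0, 242.4]
tcp_rot: [2.963, -1.042, 0.0]
contact_force: [0.0, 0.4, -0.5]
width: 85.3
grip_force: 0.0
y rim None [620.4 146.2  31.6  86.6  53. ] lid [611.3 148.   33.2  95.3 650. ] [612.9 146.2  34.3  94.4 762. ]
g rim None [611.4  53.4  32.   87.4  48. ] lid [605.2  52.4  33.2  95.2 659. ] [605.5  51.1  33.9  94.4 687. ]
b rim None [615.  -42.1  31.9  87.2  41. ] lid [608.9 -43.5  33.1  95.1 649. ] [610.5 -45.4  34.2  94.4 635. ]
stack [ 441.7 -329.2   35.3   49.2  375. ]
t 42.325 eef [439.4  -2.1 242.6] cur yaw -128.8 -> -180.0 shift [-0.9 -2.  -0.4] turn [-0.  -0.   0.9] j7 -1.42
```

View pics/f.png

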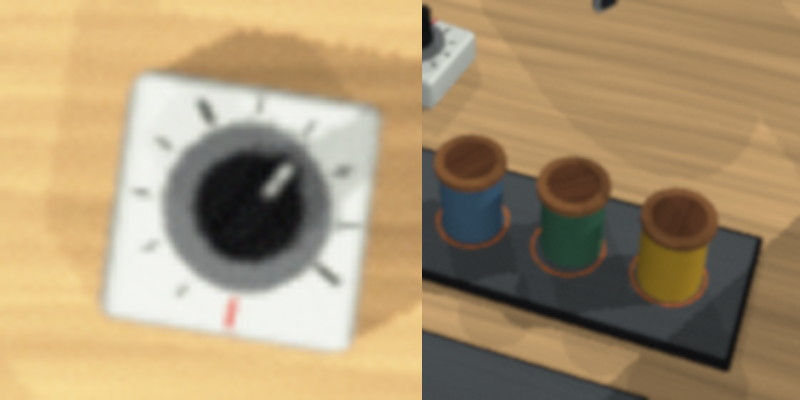

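The pointer aims at (308,128), two marks past the long 5, so it is at mark 7. All three cups stay covered and level, and the robot is clear.

```bash
python3 -c "
from bench import hand_in
print(hand_in())"
```

```text
the job is handed in; nothing more can be done
None
```

The job is handed in: the three cups present (blue, green, yellow; no white one was seen) stand on the warming plate with lids seated level, and the timer was then turned to mark 7; no verdict came back.

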